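Start the clamp screw of an engraving jig

ROBOT

A 6-joint arm with a two-finger parallel gripper is mounted at the origin on the work surface. World frame = base frame: x ahead of the robot, y to its left, z up, the work surface at z = 0. Lengths are in m, angles in rad, forces in N, time in s.
With the tool pointing down it reaches from about 0.375 to 0.975 m from the base axis. Payload 3.8 kg.
Tool frame: the origin (TCP) lies midway between the tips of the shut fingers; the grasp point (between the pads) lies 19 mm behind it; z points along the fingers, y is the line along which they close (so a half turn about z gives the same grasp; the last joint's range is limited). The gripper opens to 88 mm and grips with 3 to 60 N. Pads are 18 mm wide; open, the fingers measure 123 mm over their backs; the gripper's body (75 mm by 187 mm) begins 45 mm behind the grasp point.
Start: joints at [1.106, 0.264, 1.604, -0, 1.274, -0.037], TCP at [0.28, 0.614, 0.239] pointing down, gripper open.
Joint ranges: [-2.63, 2.63], [-0.94, 2.18], [0.31, 2.57], [-1.31, 4.45], [0, 2.66], [-2.55, 2.55]. Speed limits (rad/s): [2.57, 2.57, 3.14, 3.14, 3.14, 3.14].

INTERFACE

Orientations are given as [roll, pitch, yaw] about the fixed x, y, z axes, in that order (R = Rz(yaw) Ry(pitch) Rx(roll)).
In Python, from station import ctrl, planner, imaging, job gives the robot as it stands. Calls block until the motion is done:
- ctrl.movep(position, orientation): joint-space move of the TCP to a pose.
- ctrl.line_to(position, rot=None, speed=0.15): straight line of the TCP; rot=None keeps the orientation; speed is the mean speed in m/s.
- ctrl.move_joints(angles): joint-space move.
- ctrl.command_gripper(opening, squeeze=None): opening from 0.0 (shut) to 1.0 (fully open); squeeze is the grip in N (None keeps the last); returns when the fingers have stopped.
- ctrl.hold(seconds).
- planner.solve_ik(position, orientation): joint angles nearest the present ones, or None.
- ctrl.sense(): the state.
- imaging.read_camera(name): name is "side" or "top" or "wrist"; returns a dict with "img" (480x640x3 uint8, red, green, blue), "z_map" (480x640 float32, m along the optical axis (not along the pixel's ray), 0 where there is no reading), "fx", "fy", "cx", "cy" (pixels), "R" (3x3) and "t" (3): a world point X has camera coordinates R X + t; the wrist camera has in their place "T_tool_cam" (4x4, takes a point from camera to tool coordinates, whose origin is the TCP and whose axes are the flange's). Camera axes: x right, y down, z forward; pixel columns grow to the right and rows downward; lengths in m; the calibration is good to about 2 mm. A picture is of the moment at which its call begins: read the wrist's pose just before it.
A pose or a line that the arm cannot do raises ctrl.Unreachable and nothing moves.
- job.sign_off(): hands the job in; it is judged then, once.
The state is a dict: "clock": time; "joints": joint angles; "qd": joint speeds; "effort": joint torques, N m; "ee_pos": TCP position; "eef_rot": TCP orientation; "force": force on the tool from outside, world axes, zero at the start; "wrist_torque": the same for the moment, N m; "width": opening from 0.0 (shut) to 1.0 (fully open); "grasp_force": force on a finger pad.
Only numpy, scipy, OpenCV 4.12 (cv2) and the standard library are available. Lean on these libraries where they do the work, as an engineer would, in place of code of your own. Each camera call takes 0.05 s, during which the arm holds its last target. There are 200 camera calls.

TASK

Park the engraver for set-up on its key panel: press the red, then the yellow, then the blue key, one at a time and each right down, and do not press the green start key. Then start the jig's clamp screw cleanly: grip its orange crank handle, turn the screw backward (anticlockwise from above) until you feel the thread drop, then forward (clockwise) one full turn. Finish holding the handle still there in the gripper, with the screw started, and leave the other things on the table where they are.

Things in the scene. Friction and masses are not known exactly. Their poses are not given: they have to be found in the camera images.
- key_red (a joint): how far the red key is pressed, m: 0 up, 0.006 fully down (a spring, 1.5 N to start, 5 N fully down); it comes up again by itself
- key_red_top (a point): centre of the top face of the red key: round, diameter 28, moves straight down, in a black round housing of diameter 44 whose rim lies 10 mm lower. The four keys stand in a square 60 mm apart (which key is where differs each time) on the panel
- key_yellow (a joint): how far the yellow key is pressed, m: 0 up, 0.006 fully down (a spring, 1.5 N to start, 5 N fully down); it comes up again by itself
- key_yellow_top (a point): centre of the top face of the yellow key: round, diameter 28, moves straight down, in a black round housing of diameter 44 whose rim lies 10 mm lower. The four keys stand in a square 60 mm apart (which key is where differs each time) on the panel
- key_blue (a joint): how far the blue key is pressed, m: 0 up, 0.006 fully down (a spring, 1.5 N to start, 5 N fully down); it comes up again by itself
- key_blue_top (a point): centre of the top face of the blue key: round, diameter 28, moves straight down, in a black round housing of diameter 44 whose rim lies 10 mm lower. The four keys stand in a square 60 mm apart (which key is where differs each time) on the panel
- key_green (a joint): how far the green key is pressed, m: 0 up, 0.006 fully down (a spring, 1.5 N to start, 5 N fully down); it comes up again by itself; this is the start key, to be left alone
- key_green_top (a point): centre of the top face of the green key: round, diameter 28, moves straight down, in a black round housing of diameter 44 whose rim lies 10 mm lower. The four keys stand in a square 60 mm apart (which key is where differs each time) on the panel
- panel: white key panel 135 x 135 x 25 mm, fixed on the table; origin at the centre of its underside. Key tops lie 47 mm above the table
- jig: the board jig, fixed on the table: plywood plate 230 x 220 x 15 with a 150 mm wide board on it and an aluminium bridge (206 mm long along the jig's y, top 85 mm above the table) carrying a black threaded boss of diameter 52; origin at table height on the axis of the screw, z up along that axis
- boss_mouth (a point): centre of the boss's mouth, on the upright screw axis, 92 mm above the table
- screw (a joint): height of the clamp screw, m, up positive; 0: its thread start stands on the lip of the boss's thread. Found 0.5 to 4 mm lower, on top of the first thread. Right-hand thread, pitch 8 mm: turned backward it climbs slowly to about 0, then falls about 8 mm off the lip (the thread drop); turned forward it then goes down 8 mm a turn. It sinks by its own weight (0.45 kg), not fast
- crank (a joint): turn of the screw with its crank, rad, clockwise from above positive; at 0 the handle stands on the jig's -x side of the axis; found at -0.5 to 0.5. The angle of the thread drop differs each time: 0.6 to 3.1 rad backward of where the crank is found. No end stop within two turns; turns easily (about 1 N at the handle)
- crank_hub (a point): centre of the top of the black crank hub (diameter 40), on the screw axis; the crank arm's top is 2 mm lower and runs from the hub to under the handle
- handle_top (a point): centre of the top face of the orange crank handle: upright round sleeve, diameter 22, 50 high, 42 mm from the screw axis, top about 205 mm above the table and 72 above the crank arm. It spins freely on its pin and slides 20 mm up or down it against a soft spring (120 N/m), so the gripper can circle without turning, at one height, while the screw rises and drops
- handle: the same orange handle sleeve; origin at the centre of its underside, z up along it; about 22 mm above the crank arm when free. Its steel pin (diameter 9) stands 16 mm proud of its top
- disc: loose pale wooden disc, diameter 56, 8 thick, lying on the board in the jig (mm); a bystander; origin at the centre of its underside
- tape: loose orange tape roll lying flat, outer diameter 96, 36 high (mm); a bystander; origin at the centre of its underside
- mug: loose white mug, diameter 80, 95 high (mm); a bystander; origin at the centre of its underside
- brush: loose hand brush, lying flat; a bystander; origin at its middle, underside
- jar: loose jar, diameter 68, 80 high (mm); a bystander; origin at the centre of its underside
- coasters: loose stack of wooden coasters glued as one, diameter 96, 36 high (mm); a bystander; origin at the centre of its underside
- blank: loose wooden board blank 200 x 130 x 16, lying flat (mm); a bystander; origin at the centre of its underside

How it is judged:
By the outcome, as a careful person would: the job done as asked, in the order asked, and still so for the second after the job is handed in, while the arm keeps its last pose, push and grip.
It also fails if it takes over 67 s, if anything falls off the work surface, if the arm or the gripper's body presses on something with over 40 N, if the wrist force passes 120 N, or if a joint passes its speed limit or range.

## Working session

There is one attempt and no reset: what is moved stays moved. The work goes in short steps, each a Python script; the robot and the scene stay as the last script left them, time stands still between calls to the robot, and variables do not carry over. Pictures are saved under pics/ and viewed, at most 10 in all, crops included, and the job is handed in when it is done.

```bash
ls; mkdir -p pics
cat > h.py <<'E'
import numpy as np, cv2
from station import ctrl, planner, imaging, job
def world(c,u,v,z=None):
    """pixel -> world, at depth-map depth or on the plane of height z"""
    R,t=np.array(c["R"]),np.array(c["t"])
    d=R.T@np.array([(u-c["cx"])/c["fx"],(v-c["cy"])/c["fy"],1.]); o=-R.T@t
    s=c["z_map"][int(round(v)),int(round(u))] if z is None else (z-o[2])/d[2]
    return o+s*d
E
python3 - <<'E'
from h import *
import pickle
for n in("top","side"):
    c=imaging.read_camera(n); pickle.dump(c,open(n+".pkl","wb"))
    cv2.imwrite(f"pics/{n}0.png",c["img"][:,:,::-1]); print(n,-np.array(c["R"]).T@np.array(c["t"]),c["fx"])
s=ctrl.sense();print(s["clock"],s["ee_pos"],s["eef_rot"],s["force"],s["width"])
E
```

```text
pics
top [ 0.4011182  -0.01064348  1.38519578] 574.5650695264167
side [-0.09304209 -0.70994211  1.06007191] 458.01609200793797
0.1 [0.27978381 0.61359522 0.23752376] [-3.13961223e+00 -6.79723161e-05  2.71374465e+00] [0.20770802 0.10963685 0.03883185] 1.000386169868014
```

View pics/top0.png

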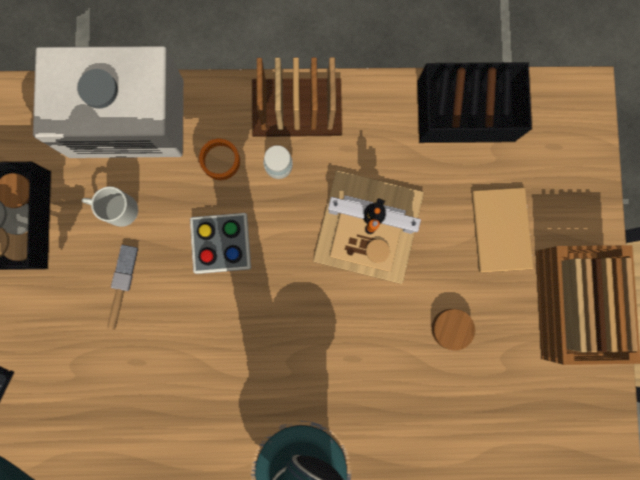

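View pics/side0.png

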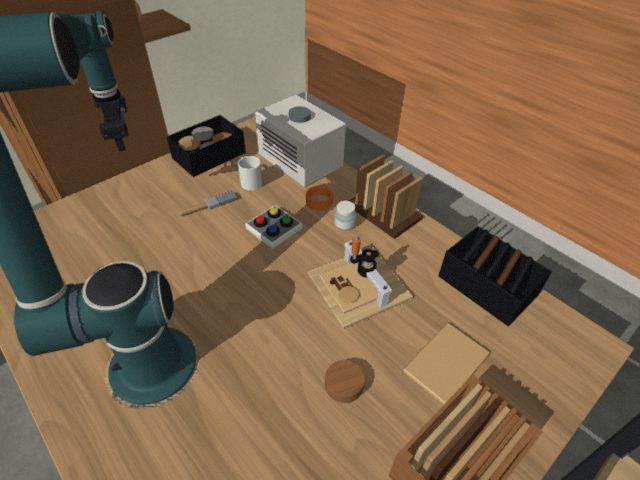

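The top view shows the keys: yellow (206,231), green (231,229), red (207,257), blue (233,255). The hub is near (375,210) and the handle near (373,226). The jar at (277,161) and the tape at (220,158) lie beyond the panel. The side view agrees. Next I'll measure in enlarged crops.

Run:
```python
from h import *
import pickle
c=pickle.load(open("top.pkl","rb")); im=c["img"]; s=pickle.load(open("side.pkl","rb"))
a=cv2.resize(im[205:285,185:255],None,fx=5,fy=5,interpolation=cv2.INTER_CUBIC)
b=cv2.resize(im[190:270,345:415],None,fx=5,fy=5,interpolation=cv2.INTER_CUBIC)
d=cv2.resize(s["img"][225:285,330:410],None,fx=5,fy=5,interpolation=cv2.INTER_CUBIC)
cv2.imwrite("pics/crop0.png",np.hstack([a,b])[:,:,::-1]); cv2.imwrite("pics/crop1.png",d[:,:,::-1])
hsv=cv2.cvtColor(im,cv2.COLOR_RGB2HSV)
P={}
for n,(u,v),h in(("red",(207,257),None),("yellow",(206,231),(22,35)),("green",(231,229),(40,85)),("blue",(233,255),(95,130))):
    m=(hsv[...,1]>110)&(hsv[...,2]>50)
    H=hsv[...,0]; m&=((H<10)|(H>170)) if h is None else (H>=h[0])&(H<=h[1])
    ys,xs=np.nonzero(m[v-11:v+12,u-11:u+12]); cu,cv=xs.mean()+u-11,ys.mean()+v-11
    P[n]=world(c,cu,cv,.047); print(n,len(xs),cu,cv,P[n].round(4),world(c,cu,cv)[2].round(4))
print({(i,j):np.linalg.norm(P[i]-P[j]).round(4) for i in P for j in P if i<j})
for v in range(200,236,2): print(v,[f"{1000*world(c,u,v)[2]:.0f}" for u in range(362,388,2)])
```

```text
red 156 206.3846153846154 255.70512820512818 [0.5045 0.2131 0.047 ] 0.0515
yellow 152 204.66447368421052 230.26315789473685 [0.5642 0.2174 0.047 ] 0.0482
green 113 230.21238938053096 227.98230088495575 [0.5688 0.1577 0.047 ] 0.0478
blue 121 232.12396694214877 253.42148760330576 [0.509  0.1533 0.047 ] 0.0477
{('red', 'yellow'): np.float64(0.0599), ('green', 'red'): np.float64(0.0849), ('green', 'yellow'): np.float64(0.0598), ('blue', 'red'): np.float64(0.06), ('blue', 'yellow'): np.float64(0.0846), ('blue', 'green'): np.float64(0.06)}
200 ['33', '34', '12', '12', '18', '15', '10', '15', '130', '130', '128', '133', '21']
202 ['39', '29', '34', '34', '36', '32', '14', '129', '132', '135', '135', '132', '18']
204 ['85', '35', '32', '27', '95', '131', '134', '127', '132', '137', '129', '14', '13']
206 ['83', '86', '85', '93', '135', '131', '135', '134', '135', '133', '132', '133', '35']
208 ['83', '86', '89', '92', '131', '131', '136', '131', '134', '136', '137', '136', '33']
210 ['84', '88', '90', '125', '135', '136', '133', '130', '131', '131', '133', '134', '132']
212 ['83', '88', '92'
[... 345 characters left out ...]
0 ['29', '65', '94', '96', '135', '208', '205', '206', '90', '90', '95', '86', '84']
222 ['24', '25', '76', '88', '205', '203', '223', '217', '202', '94', '87', '83', '81']
224 ['29', '29', '28', '178', '201', '203', '219', '1385', '202', '26', '25', '29', '72']
226 ['25', '29', '130', '179', '206', '204', '206', '205', '204', '29', '27', '25', '31']
228 ['25', '26', '128', '170', '192', '200', '202', '204', '29', '28', '26', '30', '23']
230 ['23', '29', '133', '155', '175', '182', '188', '28', '25', '29', '29', '27', '28']
232 ['28', '28', '120', '130', '130', '134', '135', '27', '25', '26', '25', '26', '29']
234 ['29', '27', '31', '25', '26', '28', '28', '28', '24', '25', '25', '25', '22']
```

View pics/crop0.png

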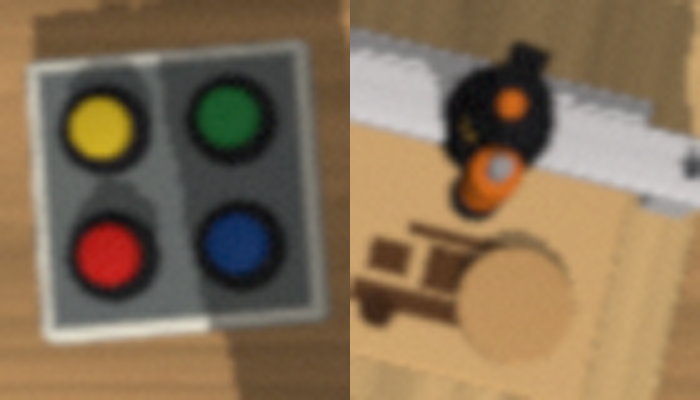

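View pics/crop1.png

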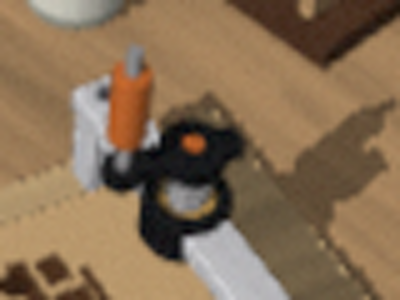

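The panel crop confirms the key layout, with all spacings 60 mm and heights 47 mm. In the jig crop the orange hub dot is at top pixel (377.4,210.6) and the sleeve top at about (374.4,224.6). In the side crop the hub dot is at (368.8,253.6) and the sleeve top at about (356.6,239). I'll cross-check these two, then press the keys.

Run:
```python
from h import *
import pickle
c=pickle.load(open("top.pkl","rb")); s=pickle.load(open("side.pkl","rb"))
h=world(c,377.4,210.6,.135); g=world(c,374.3,224.6,.205); p=world(c,375,223,.221)
print("top",h,g,p,np.linalg.norm((h-g)[:2]),np.linalg.norm((h-p)[:2]))
h=world(s,368.8,253.6,.135); g=world(s,356.6,239,.205); p=world(s,357,236,.221)
print("side",h,g,p,np.linalg.norm((h-g)[:2]),np.linalg.norm((h-p)[:2]))
K=dict(red=(.5045,.2131),yellow=(.5642,.2174),blue=(.509,.1533))
rot=[np.pi,0,2.714]
print(planner.solve_ik([.5045,.2131,.12],[np.pi,0,np.pi]),planner.solve_ik([.5045,.2131,.12],[np.pi,0,0]), planner.solve_ik([.5045,.2131,.12],rot))
ctrl.command_gripper(0.0,20)
ctrl.movep([.5045,.2131,.12],rot); s=ctrl.sense(); print(s["clock"],s["force"],s["ee_pos"],s["width"])
ctrl.line_to([.5045,.2131,.055]); ctrl.hold(.3); s=ctrl.sense(); f0=s["force"][2]; print(s["clock"],s["force"],s["ee_pos"])
z=.05
while z>.036:
    z-=.001; ctrl.line_to([.5045,.2131,z],speed=.02); s=ctrl.sense(); f=s["force"][2]-f0; print(round(z,4),s["ee_pos"][2].round(4),f.round(2),s["clock"])
    if f>9: break
ctrl.line_to([.5045,.2131,.075]); print(ctrl.sense()["clock"])
```

```text
top [ 0.59218843 -0.17691956  0.135     ] [ 0.55223882 -0.16040046  0.205     ] [ 0.55347127 -0.15988965  0.221     ] 0.043230220006878615 0.042297003861507025
side [ 0.59010478 -0.17817152  0.135     ] [ 0.55217257 -0.16143412  0.205     ] [ 0.54863231 -0.16474099  0.221     ] 0.04146074166173232 0.04359294272081997
[ 0.3541832   0.13006183  1.99501959  0.          1.01651123 -1.21661312] [ 3.54183204e-01  1.30061832e-01  1.99501959e+00 -4.44089210e-16
  1.01651123e+00  1.92497953e+00] [ 0.3541832   0.13006183  1.99501959  0.          1.01651123 -0.78902047]
3.1333 [-0.33492965  0.37545048 -0.31246125] [0.50478291 0.21403372 0.12046878] 0.004583699522852352
4.0167 [-0.79173558 -0.30995647 -0.11818243] [0.50532373 0.21340813 0.05610634]
0.049 0.0487 -0.33 4.4667
0.048 0.0479 0.26 4.7167
0.047 0.0472 1.12 4.9667
0.046 0.0462 2.24 5.2167
0.045 0.0452 3.54 5.4667
0.044 0.0441 3.43 5.7167
0.043 0.0431 3.86 5.9667
0.042 0.0421 4.82 6.2167
0.041 0.0417 8.99 6.4667
0.04 0.0416 15.04 6.7167
7.1
```

Red bottomed out: force rose sharply at z=0.0416, about 5.5–6 mm down. Yellow and blue get the same press, then I'll grip the handle.

Run:
```python
from h import *
for n,(x,y) in dict(yellow=(.5642,.2174),blue=(.509,.1533)).items():
    ctrl.line_to([x,y,.075]); ctrl.line_to([x,y,.055]); ctrl.hold(.3); f0=ctrl.sense()["force"][2]; z=.0425
    ctrl.line_to([x,y,z],speed=.03)
    while z>.036:
        z-=.001; ctrl.line_to([x,y,z],speed=.02); s=ctrl.sense(); f=s["force"][2]-f0; print(n,round(z,4),s["ee_pos"][2].round(4),f.round(2),s["clock"])
        if f>12: break
    ctrl.hold(.15); ctrl.line_to([x,y,.075])
ctrl.line_to([.509,.1533,.2],speed=.3); ctrl.command_gripper(1.0)
ctrl.movep([.552,-.161,.265],[np.pi,0,2.74]); ctrl.hold(.2)
s=ctrl.sense(); print(s["clock"],s["ee_pos"],s["force"],s["joints"])
c=imaging.read_camera("wrist"); cv2.imwrite("pics/w0.png",c["img"][:,:,::-1])
T=np.array(c["T_tool_cam"]); print(T.round(3),c["fx"],c["cx"],c["cy"])
import pickle; pickle.dump((c,s),open("w0.pkl","wb"))
```

```text
yellow 0.0415 0.042 5.27 9.05
yellow 0.0405 0.0417 9.71 9.3
yellow 0.0395 0.0416 14.77 9.55
blue 0.0415 0.0419 4.47 12.2
blue 0.0405 0.0416 10.91 12.45
blue 0.0395 0.0415 16.95 12.7
16.5583 [ 0.55204634 -0.15966815  0.26466678] [ 0.24766379 -0.00778338  0.31978959] [-3.24995892e-01  5.98004923e-02  1.79122762e+00  1.87270437e-04
  1.29113775e+00 -1.49616353e+00]
[[ 0.    -0.95  -0.312  0.082]
 [ 1.     0.    -0.001  0.001]
 [ 0.001 -0.312  0.95  -0.146]
 [ 0.     0.     0.     1.   ]] 402.6711981030439 319.30599854062194 241.09407909053598
```

View pics/w0.png

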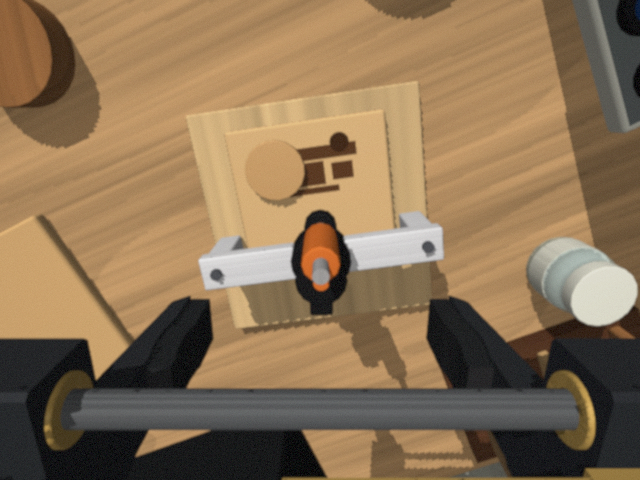

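The handle stands centred between the fingers, with the pin tip at (320,271), and clear of everything. I'll descend, grip, and start turning backward while logging force.

```bash
cat >> h.py <<'E'
def feel(n=6,dt=1/30):
    F=[]
    for _ in range(n): ctrl.hold(dt); F.append(ctrl.sense()["force"])
    return np.mean(F,0)
E
python3 - <<'E'
from h import *
ctrl.line_to([.552,-.1615,.173],speed=.1); f0=feel(); print("before",f0,ctrl.sense()["ee_pos"])
ctrl.command_gripper(0.1,15); f1=feel(10); s=ctrl.sense(); print("grip",f1,s["width"]*88,s["grasp_force"],s["ee_pos"],s["clock"])
C=np.array([.591,-.1775]); r=.042
th=np.arctan2(-.161-C[1],.552-C[0]); 
for k in range(3):
    th+=.12; u=np.array([np.cos(th),np.sin(th)]); p=C+r*u
    ctrl.line_to([*p,.173],speed=.04); f=feel(); s=ctrl.sense()
    print(round(th,3),(f-f0).round(2),"rad",((f-f0)[:2]@u).round(2),(s["ee_pos"][:2]-p).round(4),s["clock"],s["width"]*88)
E
```

```text
before [ 0.35870286  0.00868578 -0.23261937] [ 0.55254242 -0.16168133  0.17390097]
grip [-0.00396926  1.08096327  0.22654046] 21.54521081418774 14.998752130195498 [ 0.55198643 -0.16144645  0.1729879 ] 19.225
2.861 [0.14 0.23 0.24] rad -0.07 [-0.     -0.0003] 19.6917 21.261088673775195
2.981 [ 1.08 -0.48  0.2 ] rad -1.14 [ 0.0001 -0.0004] 20.1667 21.58852426978055
3.101 [ 1.86 -0.11  0.39] rad -1.86 [ 0.0003 -0.0002] 20.6417 21.407949984462523
```

Run:
```python
from h import *
f0=np.array([.36,.01,-.23]); C=np.array([.591,-.1775]); r=.042; th=3.101; Z=[.24,.2,.39]
for k in range(26):
    th+=.12; u=np.array([np.cos(th),np.sin(th)]); p=C+r*u
    ctrl.line_to([*p,.173],speed=.04); f=feel()-f0; s=ctrl.sense(); fr=f[:2]@u; C=C+.00015*fr*u; Z.append(f[2])
    print(round(th,3),f.round(2),"rad",fr.round(2),"tan",(f[:2]@[-u[1],u[0]]).round(2),s["clock"],C.round(4))
    if f[2]<max(Z[-5:])-.55 or abs(fr)>12: break
print((feel()-f0).round(2)); np.save("st.npy",[*C,th])
```

```text
3.221 [4.01 0.99 0.14] rad -4.07 tan -0.67 21.1167 [ 0.5916 -0.1775]
3.341 [3.61 1.05 0.6 ] rad -3.74 tan -0.31 21.5917 [ 0.5922 -0.1773]
3.461 [2.3  1.37 0.25] rad -2.61 tan -0.58 22.0667 [ 0.5925 -0.1772]
3.581 [1.77 0.66 0.32] rad -1.88 tan 0.16 22.5417 [ 0.5928 -0.1771]
3.701 [0.68 0.58 0.23] rad -0.88 tan -0.13 23.0167 [ 0.5929 -0.177 ]
3.821 [0.72 0.43 0.61] rad -0.83 tan 0.12 23.4917 [ 0.593  -0.1769]
3.941 [0.66 1.53 0.43] rad -1.56 tan -0.59 23.9667 [ 0.5932 -0.1768]
4.061 [0.34 2.19 0.29] rad -1.95 tan -1.05 24.4417 [ 0.5933 -0.1765]
4.181 [0.61 1.55 0.07] rad -1.64 tan -0.26 24.9167 [ 0.5935 -0.1763]
4.301 [-0.07  1.57  0.37] rad -1.41 tan -0.69 25.3917 [ 0.5935 -0.1761]
4.421 [-0.78  2.11  0.37] rad -1.8 tan -1.36 25.8667 [ 0.5936 -0.1759]
4.541 [-0.38  1.76  0.78] rad -1.67 tan -0.67 26.3417 [ 0.5937 -0.1756]
4.661 [-0.6   1.86  0.49] rad -1.83 tan -0.7 26.8167 [ 0.5937 -0.1754]
4.781 [-1.13  1.71  0.3 ] rad -1.78 tan -1.02 27.2917 [ 0.5937 -0.1751]
4.901 [-0.49  0.95  0.75] rad -1.03 tan -0.31 27.7667 [ 0.5936 -0.1749]
5.021 [0.33 1.92 0.91] rad -1.72 tan 0.9 28.2417 [ 0.5936 -0.1747]
5.141 [ 0.09  1.28 -0.17] rad -1.13 tan 0.61 28.7167 [ 0.5935 -0.1745]
[0.4  1.31 0.13]
```

The vertical force stepped down about 1 N at θ≈5.1, which could be the drop. I'll confirm with a longer average and pictures.

Run:
```python
from h import *
import pickle
f0=np.array([.36,.01,-.23]); print((feel(20)-f0).round(2)); s=ctrl.sense(); print(s["ee_pos"],s["clock"])
c=imaging.read_camera("side"); w=imaging.read_camera("wrist"); pickle.dump((c,w,s),open("d1.pkl","wb"))
a=cv2.resize(c["img"][215:290,320:410],None,fx=4.4,fy=6.4,interpolation=cv2.INTER_CUBIC)[:480]
a=cv2.resize(c["img"][215:290,330:405],(480,480),interpolation=cv2.INTER_CUBIC)
b=cv2.resize(w["img"][140:340,240:400],(320,400),interpolation=cv2.INTER_CUBIC); b=cv2.copyMakeBorder(b,0,80,0,0,cv2.BORDER_CONSTANT)
cv2.imwrite("pics/d1.png",np.hstack([a,b])[:,:,::-1])
```

```text
[-0.11  1.49 -0.33]
[ 0.61102164 -0.21289975  0.17300113] 29.5833
```

View pics/d1.png

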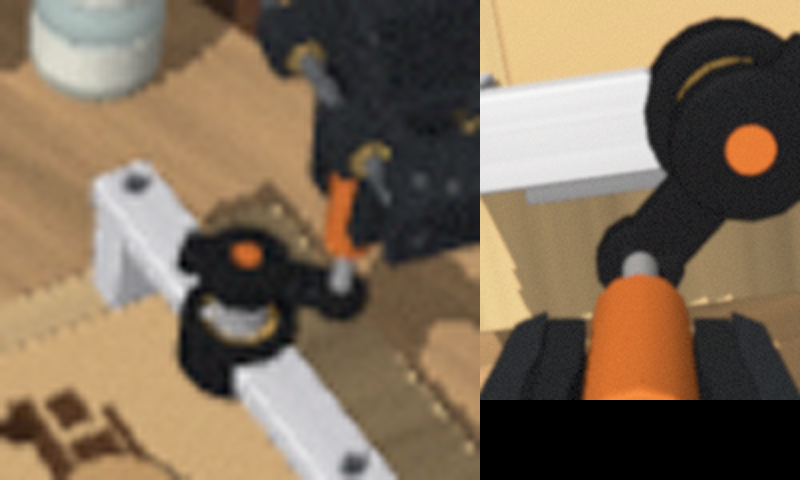

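The side view now puts the hub dot at about (368.6,254.7), against (368.8,253.6) at the start. The wrist view shows the pin and sleeve intact in the grip. I'll measure the hub dot's shift precisely with centroids.

```bash
cat >> h.py <<'E'
def dot(c):
    hsv=cv2.cvtColor(c["img"],cv2.COLOR_RGB2HSV)[246:262,361:377].astype(int)
    w=np.where((hsv[...,0]<18)&(hsv[...,1]>150),np.clip(hsv[...,2]-60,0,None),0)
    ys,xs=np.mgrid[246:262,361:377]; return (w*xs).sum()/w.sum(),(w*ys).sum()/w.sum(),(w>0).sum()
def dot_z(c,C):
    """height of the hub dot: point on its ray nearest the screw axis"""
    u,v,n=dot(c); zs=np.linspace(.1,.16,601); P=np.array([world(c,u,v,z)[:2] for z in zs])
    o=-np.array(c["R"]).T@np.array(c["t"]); d=(C-o[:2])/np.linalg.norm(C-o[:2])
    return zs[np.argmin(abs((P-C)@d))]
E
python3 - <<'E'
from h import *
import pickle
C=np.array([.5905,-.178])
for c in (pickle.load(open("side.pkl","rb")),pickle.load(open("d1.pkl","rb"))[0]): print(dot(c),dot_z(c,C))
E
```

```text
(np.float64(368.27906976744185), np.float64(253.19486768243786), np.int64(17)) 0.1359
(np.float64(368.0719794344473), np.float64(254.33033419023135), np.int64(17)) 0.1312
```

The hub fell a net 4.7 mm. Force gives the same figure (0.57 N / 120 N/m ≈ 4.7 mm), so the drop is confirmed. Now forward one full turn, following the screw down 8 mm.

Run:
```python
from h import *
f0=np.array([.36,.01,-.23]); *C,th=np.load("st.npy"); C=np.array(C); r=.042
N=32; tot=2*np.pi+.05; t0=th
for k in range(N):
    th=t0-tot*(k+1)/N; u=np.array([np.cos(th),np.sin(th)]); p=C+r*u
    ctrl.line_to([*p,.173-.008*(k+1)/N],speed=.045); f=feel(3)-f0; fr=f[:2]@u; C=C+.0002*fr*u
    if k%3==0 or k==N-1: print(round(th,3),f.round(2),"rad",fr.round(2),"tan",(f[:2]@[-u[1],u[0]]).round(2),ctrl.sense()["clock"].round(2),C.round(4))
    if abs(fr)>12: print("STOP"); break
f=feel(15)-f0; s=ctrl.sense(); print(f.round(2),s["width"]*88,s["grasp_force"],s["clock"]); np.save("st2.npy",[*C,th])
c=imaging.read_camera("side"); w=imaging.read_camera("wrist"); print(dot(c),dot_z(c,np.array([.5905,-.178])))
a=cv2.resize(c["img"][215:290,330:405],(480,480),interpolation=cv2.INTER_CUBIC)
b=cv2.resize(w["img"][140:340,240:400],(320,400),interpolation=cv2.INTER_CUBIC); b=cv2.copyMakeBorder(b,0,80,0,0,cv2.BORDER_CONSTANT)
cv2.imwrite("pics/d2.png",np.hstack([a,b])[:,:,::-1])
```

```text
Traceback (most recent call last):
AttributeError: 'float' object has no attribute 'round'
```

That was only a print error after the first step. I'll resume from step 1.

Run:
```python
from h import *
f0=np.array([.36,.01,-.23]); *C,th=np.load("st.npy"); C=np.array(C); r=.042
N=32; tot=2*np.pi+.05; t0=th
for k in range(1,N):
    th=t0-tot*(k+1)/N; u=np.array([np.cos(th),np.sin(th)]); p=C+r*u
    ctrl.line_to([*p,.173-.008*(k+1)/N],speed=.045); f=feel(3)-f0; fr=f[:2]@u; C=C+.0002*fr*u
    if k%3==0 or k==N-1: print(round(th,3),f.round(2),"rad",round(fr,2),"tan",round(f[:2]@[-u[1],u[0]],2),ctrl.sense()["clock"],C.round(4))
    if abs(fr)>12: print("STOP"); break
f=feel(15)-f0; s=ctrl.sense(); print(f.round(2),s["width"]*88,s["grasp_force"],s["clock"]); np.save("st2.npy",[*C,th])
c=imaging.read_camera("side"); w=imaging.read_camera("wrist"); print(dot(c),dot_z(c,np.array([.5905,-.178])))
a=cv2.resize(c["img"][215:290,330:405],(480,480),interpolation=cv2.INTER_CUBIC)
b=cv2.resize(w["img"][140:340,240:400],(320,400),interpolation=cv2.INTER_CUBIC); b=cv2.copyMakeBorder(b,0,80,0,0,cv2.BORDER_CONSTANT)
cv2.imwrite("pics/d2.png",np.hstack([a,b])[:,:,::-1])
```

```text
4.349 [-1.67 -2.09 -0.02] rad 2.55 tan -0.81 31.4167 [ 0.5932 -0.1763]
3.756 [-1.83  0.37 -0.6 ] rad 1.28 tan -1.35 32.7167 [ 0.5927 -0.1769]
3.162 [-1.53  0.6  -0.64] rad 1.52 tan -0.63 34.0167 [ 0.5916 -0.1772]
2.568 [-1.22  1.52 -0.83] rad 1.85 tan -0.62 35.3167 [ 0.5907 -0.1768]
1.974 [-0.62  2.04 -0.4 ] rad 2.12 tan -0.23 36.6167 [ 0.59   -0.1759]
1.381 [ 0.85  1.48 -0.42] rad 1.62 tan -0.56 37.9167 [ 0.59   -0.1749]
0.787 [ 1.69  0.54 -0.79] rad 1.58 tan -0.82 39.2167 [ 0.5906 -0.174 ]
0.193 [ 2.11 -0.65 -0.4 ] rad 1.95 tan -1.04 40.5167 [ 0.5915 -0.1737]
-0.401 [ 1.53 -1.27 -0.24] rad 1.91 tan -0.57 41.8167 [ 0.5925 -0.1739]
-0.994 [-0.27 -1.87 -0.36] rad 1.42 tan -1.25 43.1167 [ 0.5933 -0.1746]
-1.192 [-0.76 -1.52  0.14] rad 1.13 tan -1.27 43.55 [ 0.5933 -0.1748]
[-1.01 -1.8  -0.49] 21.462861846466918 15.000951429829001 44.05
(np.float64(367.9493264913406), np.float64(256.3258499037845), np.int64(18)) 0.1232
```

View pics/d2.png

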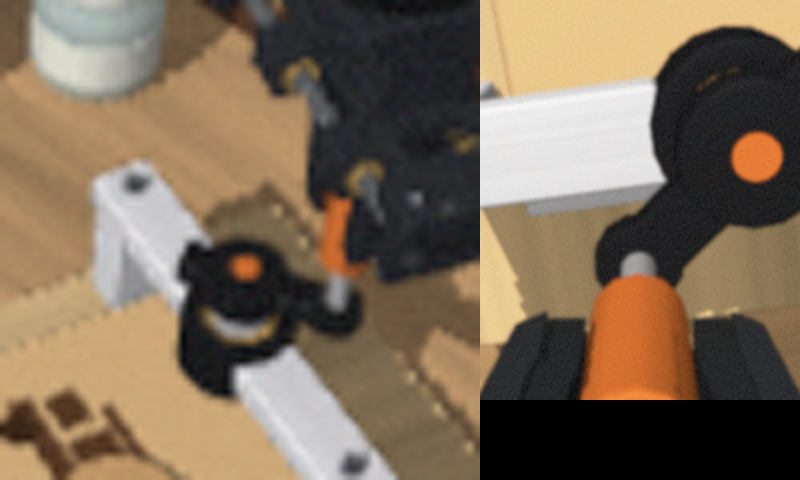

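The hub is now at 123.2 mm, exactly one pitch (8 mm) lower. The crank is back at the drop angle and the handle is held steady at 15 N. Handing in.

Run:
```python
from station import job
print(job.sign_off())
```

```text
the job is handed in; nothing more can be done
None
```

I pressed red, yellow and blue fully down in that order and left green alone. I then turned the screw back to its thread drop and forward one full turn (8 mm lower); the job is handed in with the handle still in the gripper, about 44 s on the clock.

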